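# Discharge rejected ceramic discs through the quarter-turn gate

### The job

Clear the rejected ceramic discs off the sorting deck: swing the gate lever a quarter-turn to fully open, pick up the scraper and with it sweep all three discs out through the gate into the steel tray, without touching the discs with the gripper. Then stand the scraper back on its rest, let go, and finally swing the gate fully shut again. Leave the bottle, the cup and the loupe where they stand.

Things in the scene. Friction and masses are not known exactly. Their poses are not given: they have to be found in the camera images.
- deck: Fixed aluminium sorting deck, grey flat top 200 (x) x 250 (y) mm, 70 mm above the origin, which lies under its centre on the bench. Rims 15 mm high along both long sides (inner faces at x = -85 and +85 mm) and at the +y end (inner face y = +115 mm). The -y end (edge y = -125 mm) has no rim; only the gate closes it.
- gate (a joint): Quarter-turn gate on an upright pivot at the deck's corner x -103, y -135 mm. 0 = shut (stop): thin blade and lever above it lie across the open end, along the deck's +x. 1.571 = open (stop): both point along the deck's -y, over the tray. Opens clockwise from above, stays where left. Blade 195 mm long, from 4 to 26 mm above the deck top.
- gate_pivot (a point): On the gate's pivot axis, at the lever's mid height, 61 mm above the deck top. Its x axis points along the lever, z up. The round post is 24 mm in diameter, its top 7 mm above this point.
- lever_end (a point): Free end of the gate's steel lever, at its mid height, 115 mm from the pivot axis. The lever is a plain bar 16 mm wide and 14 mm high, with a free gap of 28 mm between its underside and the blade's top edge.
- tray: Loose open stainless tray, 240 (x) x 180 (y) x 42 mm high outside, walls and floor 4 mm, standing on the bench against the deck's open -y end, to catch the discs. Origin under its centre.
- scraper: Loose scraper standing on its rest: aluminium block with rubber foot, 150 mm long (x), 22 mm thick (y), 28 mm high, and on top of it, centred, a black upright grip plate 70 mm long (x), 20 mm thick (y), reaching from 26 to 80 mm above the underside. Origin in the centre of its underside. About 0.3 kg.
- rest: Fixed black scraper rest, 190 (x) x 70 (y) mm, origin under its centre; flat floor 10 mm above the bench, inside a lip 10 mm higher; the recess inside the lip is 178 (x) x 54 (y) mm. The scraper stands in it lengthwise along x.
- bottle: Bystander: white bottle, 60 mm in diameter, 130 mm high, beyond the deck. Origin under its centre.
- cup: Bystander: open steel cup, 80 mm in diameter, 70 mm high, to the right of the tray. Origin under its centre.
- loupe: Bystander: black round stand loupe, 68 mm in diameter, 62 mm high, beyond the scraper rest. Origin under its centre.
- disc0: Loose rejected ceramic disc, white with a silvered spot, 60 mm in diameter, 10 mm thick, about 0.1 kg, lying on the deck. Origin in the centre of its underside. One of three alike.
- disc1: Loose rejected ceramic disc, white with a silvered spot, 60 mm in diameter, 10 mm thick, about 0.1 kg, lying on the deck. Origin in the centre of its underside. One of three alike.
- disc2: Loose rejected ceramic disc, white with a silvered spot, 60 mm in diameter, 10 mm thick, about 0.1 kg, lying on the deck. Origin in the centre of its underside. One of three alike.

How it is judged:
By the outcome, as a careful person would: the job done as asked, in the order asked, and still so for the second after the job is handed in, with the robot touching nothing.
It also fails if it takes over 72 s, if anything falls off the work surface, if the arm or the gripper's body presses on something with over 40 N, if the wrist force passes 120 N, or if a joint passes its speed limit or range.

### The arm

A 6-joint arm with a two-finger parallel gripper is mounted at the origin on the work surface. World frame = base frame: x ahead of the robot, y to its left, z up, the work surface at z = 0. Lengths are in m, angles in rad, forces in N, time in s.
With the tool pointing down it reaches from about 0.35 to 1 m from the base axis. Payload 7.1 kg.
Tool frame: the origin (TCP) lies where the fingers leave the gripper's body, on its centre line; the fingertips stand 73 mm ahead of it and the grasp point (between the pads) lies 54 mm ahead of it; z points along the fingers, y is the line along which they close (so a half turn about z gives the same grasp; the last joint's range is limited). The gripper opens to 85 mm and grips with 20 to 120 N. Pads are 22 mm wide; open, the fingers measure 114 mm over their backs; the gripper's body (76 mm by 85 mm) begins 54 mm behind the grasp point. The pads swing forward as they close: fully open they stand 13 mm farther back than shut.
Start: joints at [1.294, 0.423, 1.63, -0, 1.089, -0.019], TCP at [0.159, 0.604, 0.304] pointing down, gripper open.
Joint ranges: [-3, 3], [-0.9, 2.11], [0.09, 2.58], [-1.31, 4.45], [0.11, 2.69], [-2.54, 2.54]. Speed limits (rad/s): [2.39, 2.39, 3.01, 3.14, 3.14, 3.14].

### API

Orientations are given as [roll, pitch, yaw] about the fixed x, y, z axes, in that order (R = Rz(yaw) Ry(pitch) Rx(roll)).
In Python, from workcell import bot gives the robot as it stands. Calls block until the motion is done:
- bot.reach(position, orientation): joint-space move of the TCP to a pose.
- bot.move_linear(position, ori=None, vel=0.15, max_force=None): straight line of the TCP; ori=None keeps the orientation; vel is the mean speed in m/s. With max_force (N) it stops when the force on the tool has changed by that much, and returns True; else False.
- bot.movej(angles): joint-space move.
- bot.ungrasp() and bot.close(strength=None): open the fingers fully, or close them until they stop; strength is the grip in N (None keeps the last).
- bot.wait(seconds).
- bot.solve_ik(position, orientation): joint angles nearest the present ones, or None.
- bot.sense(): the state.
- bot.camera(name): name is "scene" or "top" or "wrist"; returns (picture, depth): 400x640x3 uint8, red, green, blue; 400x640 float32, m along the optical axis (not along the pixel's ray), 0 where there is no reading.
- bot.calibration(name): a dict with "vertical_fov" (degrees; the focal length in pixels is half the picture's height over the tangent of half this angle, whatever the lens; pixels are square), "cx", "cy" (the principal point, pixels), "R" (3x3) and "t" (3): a world point X has camera coordinates R X + t. Camera axes: x right, y down, z forward; pixel columns grow to the right and rows downward; lengths in m; the calibration is good to about 2 mm. A picture is of the moment at which its call begins: read the wrist's pose just before it. calibration takes no time and is no camera call; for the wrist camera it gives the pose at the moment of the call.
A pose or a line that the arm cannot do raises bot.PlanningError and nothing moves.
- bot.finish_job(): hands the job in; it is judged then, once.
Trained networks look in the newest picture that a camera, given by its name, has taken for a name from the list of things; names that differ only in an ending like _2 or _b are one class to them, and where a whole thing is asked for, a point or a joint stands for the part that bears it (a point fixed in the world has none). Each returns a list of dicts, best first, with "conf" (0 to 1); they miss things now and then, are a little off and sometimes report something else, mostly with a low value. They report only what shows in the picture. A call takes as long as a camera call.
- bot.recognise(camera, query): "xy" ([column, row] in pixels, amid what is visible of it).
- bot.outline_of(camera, query): "mask" (400x640 bool, what is visible of it) and "xy" ([column, row] in pixels, amid what is visible of it).
- bot.pinpoint(camera, query): "xy" ([column, row] in pixels: a listed point, or the origin of a listed thing).
The state is a dict: "time_s": time; "joints": joint angles; "qd": joint speeds; "joint_efforts": joint torques, N m; "position": TCP position; "tcp_rot": TCP orientation; "contact_force": force on the tool from outside, world axes, zero at the start; "wrist_torque": the same for the moment, N m; "width": finger opening in m; "grip_force": force on a finger pad.
Only numpy, scipy, OpenCV 4.12 (cv2) and the standard library are available. Lean on these libraries where they do the work, as an engineer would, in place of code of your own. Each camera call takes 0.05 s, during which the arm holds its last target. There are 200 camera calls.

## Working session

There is one attempt and no reset: what is moved stays moved. The work goes in short steps, each a Python script; the robot and the scene stay as the last script left them, time stands still between calls to the robot, and variables do not carry over. Pictures are saved under pics/ and viewed, at most 10 in all, crops included, and the job is handed in when it is done.

```bash
ls; mkdir -p pics; python3 - <<'E'
from workcell import bot
import cv2,numpy as np
ims=[]
for c in("scene","top"):
    p,d=bot.camera(c); cv2.imwrite(f"pics/{c}0.png",p[:,:,::-1]); np.savez(f"{c}0.npz",p=p,d=d)
    k=bot.calibration(c); print(c,k['vertical_fov'],k['cx'],k['cy'],np.round(-k['R'].T@k['t'],3),(d>0).mean())
    for q in("deck","gate_pivot","lever_end","tray","scraper","rest","bottle","cup","loupe","disc0"):
        print(q,[(np.round(r['xy']).tolist(),round(r['conf'],2)) for r in bot.pinpoint(c,q)][:4])
    ims.append(p)
print(bot.sense()['time_s'],bot.sense()['tcp_rot'])
E
```

```text
pics
scene 53.92902011623399 316.2547066372021 197.23957060154325 [ 1.122 -0.864  0.818] 0.99581640625
deck [([320.0, 200.0], 0.73), ([373.0, 218.0], 0.71)]
gate_pivot [([348.0, 157.0], 0.62)]
lever_end [([313.0, 190.0], 0.92)]
tray [([302.0, 241.0], 0.72)]
scraper [([355.0, 155.0], 0.67)]
rest [([348.0, 161.0], 0.83), ([276.0, 184.0], 0.52)]
bottle [([374.0, 220.0], 0.92)]
cup [([208.0, 294.0], 0.94)]
loupe [([382.0, 183.0], 0.79)]
disc0 [([333.0, 183.0], 0.63), ([324.0, 198.0], 0.57)]
top 45.32191020930206 318.40163919536053 198.56843818901996 [ 0.566 -0.044  1.519] 0.99618359375
deck [([282.0, 216.0], 0.61)]
gate_pivot [([328.0, 246.0], 0.57), ([180.0, 221.0], 0.37)]
lever_end [([322.0, 201.0], 0.88)]
tray [([346.0, 204.0], 0.74), ([303.0, 228.0], 0.48)]
scraper [([183.0, 220.0], 0.97), ([324.0, 201.0], 0.19)]
rest [([182.0, 226.0], 0.62)]
bottle [([286.0, 153.0], 0.85)]
cup [([446.0, 236.0], 0.8), ([182.0, 225.0], 0.21)]
loupe [([220.0, 170.0], 0.66)]
disc0 [([303.0, 226.0], 0.81), ([301.0, 197.0], 0.72), ([270.0, 210.0], 0.5)]
1.1 [ 3.14157427e+00 -3.87632184e-06  2.88380767e+00]
```

View pics/scene0.png

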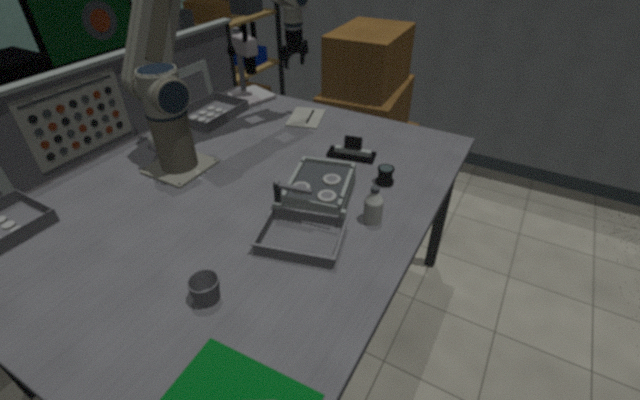

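View pics/top0.png

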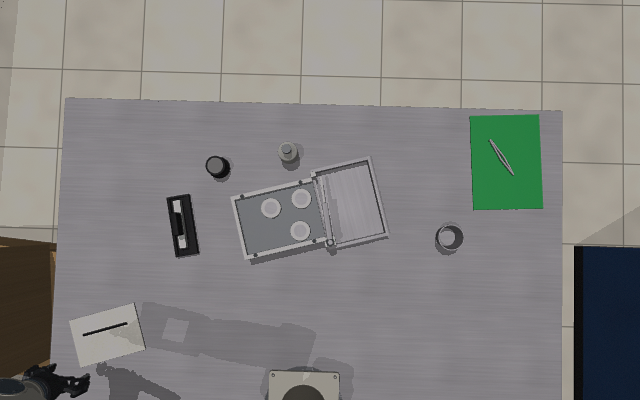

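The scene view shows the deck at (320,190), the gate across its near end, the tray at (302,240), and the scraper on its rest at (353,150). In the top view the pivot is at about (330,243), the lever runs up to (322,200), the discs are at (270,208), (301,198) and (300,231), and the rest is at (183,226).

```bash
cat > h.py <<'E'
from workcell import bot
import cv2,numpy as np
def K(k): 
    f=200/np.tan(np.radians(k['vertical_fov']/2)); return f
def cloud(k,d):
    f=K(k); v,u=np.mgrid[:400,:640]
    P=np.dstack([(u-k['cx'])/f*d,(v-k['cy'])/f*d,d])
    return (P-k['t'])@k['R']      # R^T(P-t)
def tri(obs): # list of (k,xy): least squares ray intersection -> point, residual (m)
    A=np.zeros((3,3));b=np.zeros(3);L=[]
    for k,xy in obs:
        r=k['R'].T@np.array([(xy[0]-k['cx'])/K(k),(xy[1]-k['cy'])/K(k),1]);r/=np.linalg.norm(r)
        c=-k['R'].T@k['t'];M=np.eye(3)-np.outer(r,r);A+=M;b+=M@c;L.append((M,c))
    X=np.linalg.solve(A,b);return X,max(np.linalg.norm(M@(X-c)) for M,c in L)
def rect(P): 
    (c,s,a)=cv2.minAreaRect(P[:,:2].astype(np.float32)*1000); return np.round(c,1),np.round(s,1),round(a,2)
E
python3 - <<'E'
from h import *
kt,ks,kw=[bot.calibration(c) for c in("top","scene","wrist")]
print('wristcam',np.round(-kw['R'].T@kw['t'],3),kw['R'].round(2).tolist(),kw['vertical_fov'])
for c,k in(("top",kt),("scene",ks)):
    C=cloud(k,np.load(c+"0.npz")['d']); C=C.reshape(-1,3)
    x,y,z=C.T; box=(x>.3)&(x<.85)&(y>-.5)&(y<.6)
    print(c,'bench z',np.median(z[box&(abs(z)<.02)]))
    def g(n,m): 
        if m.sum()>5: print(n,m.sum(),*rect(C[m]),'med',np.median(C[m],0).round(3))
    g('deckflat',box&(abs(z-.07)<.004)&(y>-.1)&(y<.3)&(x<.72))
    g('rim',box&(abs(z-.085)<.003)&(y>-.1)&(y<.3)&(x<.72))
    g('lever',box&(abs(z-.138)<.008)&(y>-.1)&(y<.1)&(x<.63))
    g('trayrim',box&(abs(z-.042)<.004)&(y<-.01)&(y>-.3)&(x<.72))
    s=box&(y>.32)&(x<.6)
    g('plate top',s&(abs(z-.09)<.006)); g('block',s&(abs(z-.038)<.004)); g('lip',s&(abs(z-.02)<.004))
for q,t,s in(("lever_end",(322,201),(313,190)),("bottle",(286,153),(374,220)),("cup",(446,236),(208,294)),("scraper",(183,220),(355,155)),("rest",(182,226),(348,161))):
    X,e=tri([(kt,t),(ks,s)]);print(q,X.round(3),round(e,4))
E
```

```text
wristcam [0.089 0.623 0.373] [[0.25, 0.97, 0.0], [0.93, -0.24, 0.28], [0.27, -0.07, -0.96]] 65.37943557597332
top bench z 0.0008240432593337384
deckflat 2898 [610.2 106.7] [280.5 339.6] 10.61 med [0.574 0.095 0.07 ]
rim 880 [579.5  90.7] [194.2 250.2] 15.07 med [0.594 0.089 0.085]
lever 247 [566.4 -58.6] [123.   20.9] 7.95 med [ 0.563 -0.058  0.139]
trayrim 437 [ 622.9 -127. ] [226.5 192.3] 15.09 med [ 0.583 -0.179  0.042]
plate top 156 [553.9 398.6] [69.5 20.3] 10.56 med [0.553 0.398 0.09 ]
block 120 [540.3 395.3] [121.1  22.8] 10.78 med [0.507 0.39  0.038]
lip 243 [531.3 392.5] [151.5  73.1] 11.44 med [0.508 0.376 0.02 ]
scene bench z -0.0008608315089444183
deckflat 1424 [579.9  73. ] [225.8 274.7] 15.7 med [0.575 0.094 0.069]
rim 448 [580.8  78.6] [210.1 283. ] 12.75 med [0.605 0.078 0.084]
lever 188 [568.1 -61.7] [124.9  22.7] 9.56 med [ 0.568 -0.062  0.136]
trayrim 550 [ 626.6 -125.3] [234.1 199.4] 14.83 med [ 0.595 -0.134  0.041]
plate top 54 [557.6 397.6] [67.3 23.5] 11.63 med [0.556 0.395 0.088]
block 69 [542.5 394.3] [116.7  27.9] 10.06 med [0.542 0.389 0.037]
lip 120 [524.  370.8] [ 66.2 147.9] 86.08 med [0.527 0.373 0.019]
lever_end [ 0.631 -0.041  0.134] 0.0006
bottle [ 0.789  0.079 -0.006] 0.0005
cup [ 0.54  -0.43   0.015] 0.0014
scraper [0.567 0.396 0.011] 0.0016
rest [ 0.541  0.407 -0.029] 0.0061
```

```bash
cat >> h.py <<'E'
pi=np.pi
def down(psi): return [pi,0,(psi+pi)%(2*pi)-pi]
E
python3 - <<'E'
from h import *
bot.reach([.57,.06,.40],down(pi))
s=bot.sense();print(s['time_s'],s['joints'],s['position'])
k=bot.calibration("wrist");p,d=bot.camera("wrist");cv2.imwrite("pics/w1.png",p[:,:,::-1]);np.savez("w1.npz",p=p,d=d)
C=cloud(k,d).reshape(-1,3);x,y,z=C.T
kt=bot.calibration("top")
def g(n,m):
    if m.sum()>5: print(n,m.sum(),*rect(C[m]),'med',np.median(C[m],0).round(3))
n=(y>-.12)&(y<.27)&(x>.44)&(x<.73)
print('bench',np.median(z[(x>.3)&(x<.8)&(abs(z)<.015)]))
g('flat',n&(abs(z-.07)<.003)&(y>-.04));g('rim',n&(abs(z-.085)<.003));g('lever',n&(abs(z-.138)<.006)&(y<0.02))
m=n&(abs(z-.138)<.006)&(y<0.02)
q=C[m][:,:2]; q2=q[q[:,0]>.545]; v=cv2.fitLine(q2.astype(np.float32),cv2.DIST_L2,0,.001,.001).ravel();print('leverline',v,np.degrees(np.arctan(v[1]/v[0])),'xmax',q2.max(0))
g('tray',(abs(z-.042)<.004)&(y<.0)&(y>-.35)&(x>.4)&(x<.8))
dm=(n&(abs(z-.08)<.003)).reshape(400,640)
dm=cv2.erode(dm.astype(np.uint8),np.ones((5,5)))
N,_,st,_=cv2.connectedComponentsWithStats(dm);lab=_ 
L=cv2.connectedComponents(dm)[1].ravel()
for i in range(1,L.max()+1):
    if (L==i).sum()>300: g('disc?',L==i)
for q in("gate_pivot","lever_end","disc0","deck"):
    for r in bot.pinpoint("wrist",q)[:3]: print(q,np.round(r['xy']),round(r['conf'],2))
E
```

```text
3.5417 [ 8.52475985e-02  2.49588653e-01  1.64970535e+00  1.88134886e-04
  1.24252922e+00 -1.48647445e+00] [0.5699069  0.06068542 0.39985681]
bench -0.00040195368765425486
flat 18965 [588.4  81.9] [212.3 270.8] 15.18 med [0.568 0.101 0.069]
rim 5412 [579.1  83.8] [209.4 274. ] 11.44 med [0.522 0.12  0.085]
lever 1849 [564.  -55.9] [125.9  23.1] 12.15 med [ 0.556 -0.057  0.137]
leverline [ 0.98416567  0.17725101  0.58389324 -0.05332309] 10.209679 xmax [ 0.62725393 -0.03964877]
tray 2699 [ 634.4 -124.9] [252.5 191. ] 15.16 med [ 0.585 -0.19   0.041]
disc? 1293 [542.8  23.4] [51.8 51.7] 42.54 med [0.543 0.023 0.08 ]
disc? 1019 [608.3 113.1] [51.5 52.1] 54.64 med [0.607 0.112 0.08 ]
disc? 1039 [639.2  22.9] [50.9 51. ] 45.8 med [0.637 0.024 0.08 ]
gate_pivot [202. 124.] 0.84
lever_end [232. 223.] 0.82
disc0 [364. 200.] 0.93
disc0 [295. 145.] 0.82
disc0 [298. 219.] 0.74
deck [341. 160.] 0.77
```

View pics/w1.png

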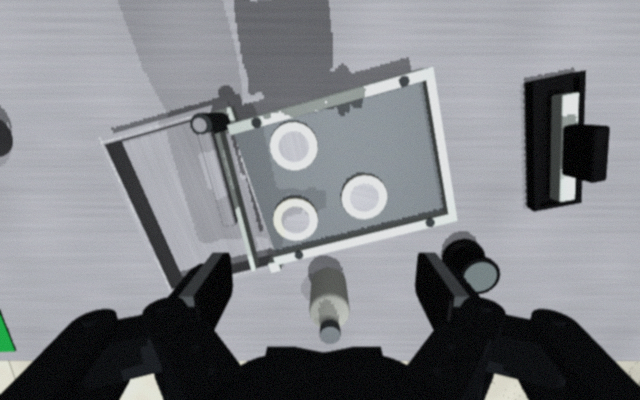

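```bash
python3 - <<'E'
from h import *
k=bot.calibration("wrist");D=np.load("w1.npz");C=cloud(k,D['d']);p=D['p']
def at(xy,z):
    r=k['R'].T@np.array([(xy[0]-k['cx'])/K(k),(xy[1]-k['cy'])/K(k),1]);c=-k['R'].T@k['t'];return (c+r*(z-c[2])/r[2]).round(4)
a,b=at((202,124),.131),at((232,223),.131);print('piv',a,'end',b,np.linalg.norm(b-a),np.degrees(np.arctan2(*(b-a)[1::-1])))
m=(abs(C[...,2]-.136)<.012)&(C[...,1]<.02)&(C[...,1]>-.12)&(C[...,0]>.48)&(C[...,0]<.66)
P=C[m]
for x0 in np.arange(.5,.645,.01):
    q=P[abs(P[:,0]-x0)<.004]
    if len(q): print(round(x0,3),len(q),q[:,1].min().round(4),q[:,1].max().round(4),np.median(q[:,2]).round(4))
kt=bot.calibration("top");kt2=cloud(kt,np.load("top0.npz")['d'])
# deck inner-floor+rim silhouette edges via flat+disc+rim region, away from gate
for nm,CC in(("w",C),("t",kt2)):
    x,y,z=CC[...,0],CC[...,1],CC[...,2]
    m=(z>.065)&(z<.09)&(y>-.0)&(y<.27)&(x>.44)&(x<.72)
    m=cv2.morphologyEx(m.astype(np.uint8),cv2.MORPH_OPEN,np.ones((5,5)))>0
    L=cv2.connectedComponents(m.astype(np.uint8))[1];i=np.bincount(L[L>0]).argmax();Q=CC[L==i]
    for yaw in (13,14,15,16,17):
        c,s=np.cos(np.radians(yaw)),np.sin(np.radians(yaw));u=Q[:,0]*c+Q[:,1]*s;v=-Q[:,0]*s+Q[:,1]*c
        print(nm,yaw,np.percentile(u,[.3,99.7]).round(4),np.percentile(v,[99.7]).round(4))
E
python3 - <<'E'
import cv2
p=cv2.imread('pics/w1.png')[90:280,90:300];cv2.imwrite('pics/w1c.png',cv2.resize(p,None,fx=3,fy=3))
E
```

```text
piv [ 0.5139 -0.068   0.131 ] end [ 0.6255 -0.0455  0.131 ] 0.1138455532728441 11.39876306875794
0.5 27 -0.0719 -0.0612 0.1366
0.51 195 -0.0783 -0.0553 0.1383
0.52 173 -0.078 -0.0559 0.1378
0.53 129 -0.0719 -0.0557 0.1372
0.54 141 -0.0702 -0.0537 0.137
0.55 126 -0.0689 -0.052 0.1369
0.56 127 -0.0665 -0.0501 0.1371
0.57 131 -0.0647 -0.0484 0.1373
0.58 121 -0.0632 -0.0469 0.1372
0.59 119 -0.0615 -0.0451 0.1372
0.6 116 -0.0595 -0.0431 0.1372
0.61 115 -0.0579 -0.0414 0.1373
0.62 109 -0.056 -0.0399 0.1371
0.63 4 -0.0523 -0.0454 0.1356
w 13 [0.4839 0.681 ] [0.0828]
w 14 [0.4844 0.6791] [0.0719]
w 15 [0.4844 0.6777] [0.0615]
w 16 [0.4834 0.6768] [0.0517]
w 17 [0.4819 0.6767] [0.0424]
t 13 [0.4896 0.6823] [0.0809]
t 14 [0.4888 0.6805] [0.0699]
t 15 [0.4877 0.6787] [0.0591]
t 16 [0.4864 0.6772] [0.0484]
t 17 [0.4849 0.6758] [0.0386]
```

View pics/w1c.png

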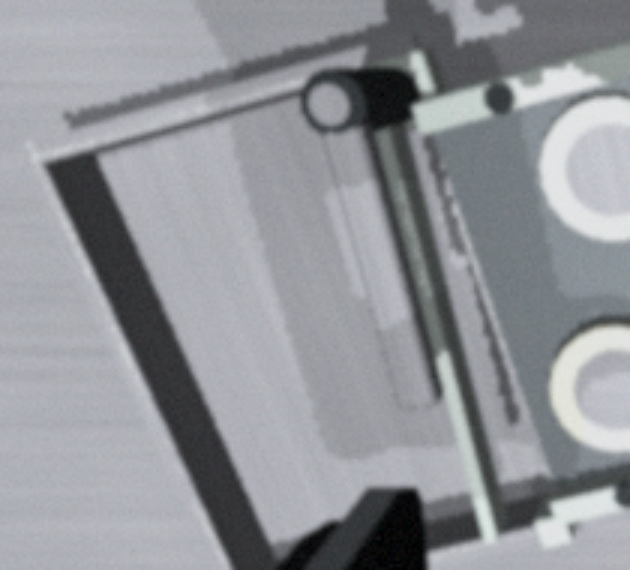

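The gate is slightly ajar (about 4.6°). The deck's yaw is about 15.1°, and the pivot from the deck fit matches the direct measurement to about 1 mm. Opening the gate now.

```bash
cat >> h.py <<'E'
YD=np.radians(15.1); DC=np.array([.5786,.0898]); PIV=np.array([.5142,-.0677])
def rot(a): return np.array([[np.cos(a),-np.sin(a)],[np.sin(a),np.cos(a)]])
def deck(u,v): return DC+rot(YD)@[u,v]
def gp(deg,n,z=.185,r=.09):   # tool pose beside the lever: n = offset on its left side
    a=np.radians(deg); return [*(PIV+rot(a)@[r,n]),z],down(a+pi/2)
def st(t=''):
    s=bot.sense();print(t,round(s['time_s'],2),s['position'].round(4) if hasattr(s['position'],'round') else np.round(s['position'],4),'F',np.round(s['contact_force'],1),'w',round(s['width'],4),'g',np.round(s['grip_force'],1));return s
def leverang():  # lever angle (deg) from the top camera's depth
    k=bot.calibration("top");C=cloud(k,bot.camera("top")[1]).reshape(-1,3)
    q=C[(abs(C[:,2]-.138)<.005)][:,:2]-PIV;r=np.hypot(*q.T);q=q[(r>.03)&(r<.12)]
    w=cv2.fitLine(q.astype(np.float32),cv2.DIST_HUBER,0,.001,.001).ravel()
    o=np.degrees(np.arctan2(*np.median(q,0)[::-1]));a=np.degrees(np.arctan2(w[1],w[0]))
    return round((a-o+90)%180-90+o,2),round(o,2),len(q)
E
python3 - <<'E'
from h import *
bot.close(20)
bot.reach(*gp(10.4,.04,.25)); bot.move_linear(gp(10.4,.04)[0],vel=.2);st('down')
for a in np.linspace(10.4,-74.9,6):
    bot.move_linear(*gp(a,.019),vel=.12);st(a)
print(bot.move_linear(*gp(-79,.019),vel=.04,max_force=15));st('over')
bot.move_linear(gp(-76,.05)[0],vel=.2);bot.move_linear(gp(-76,.05,.25)[0],vel=.25)
print(leverang());st()
E
```

```text
down 6.19 [ 0.5958 -0.0119  0.1855] F [-0.6 -0.9  0.7] w -0.0001 g 0.0
10.4 6.52 [ 0.6    -0.0333  0.1864] F [ 0.6 -0.4  0.3] w 0.0002 g 0.0
-6.660000000000002 6.97 [ 0.6058 -0.059   0.1853] F [-0.  -0.6 -0.3] w -0.0003 g 0.0
-23.720000000000006 7.42 [ 0.6042 -0.0861  0.1851] F [1.1 0.  0.9] w 0.0001 g 0.0
-40.78000000000001 7.87 [ 0.5948 -0.1116  0.1851] F [-0.4  0.  -0.3] w 0.0002 g 0.0
-57.84000000000001 8.32 [ 0.5784 -0.1333  0.1851] F [ 0.9  0.  -0.8] w 0.0001 g 0.0
-74.9 8.77 [ 0.5565 -0.1492  0.1852] F [ 1.5 -0.1  0.1] w -0.0001 g 0.3
True
over 8.97 [ 0.5562 -0.1501  0.1855] F [ 3.5  2.5 -1.1] w -0.0001 g 2.3
(np.float64(-77.84), np.float64(-74.04), 73)
 9.73 [ 0.5836 -0.1429  0.2499] F [-1.2  0.9 -0.4] w -0.0002 g 0.0
```

```bash
python3 - <<'E'
from h import *
bot.ungrasp()
bot.reach([.57,.12,.40],down(pi))
k=bot.calibration("wrist");p,d=bot.camera("wrist");cv2.imwrite("pics/w2.png",p[:,:,::-1])
C=cloud(k,d).reshape(-1,3)
q=C[abs(C[:,2]-.137)<.005][:,:2]-PIV;r=np.hypot(*q.T);q=q[(r>.03)&(r<.12)]
w=cv2.fitLine(q.astype(np.float32),cv2.DIST_HUBER,0,.001,.001).ravel();print('lever',np.degrees(np.arctan2(w[1],w[0])),w[2:]+PIV,len(q))
s=C[(C[:,1]>.33)&(C[:,1]<.5)&(C[:,0]>.45)&(C[:,0]<.66)]
for n,z in(('plate',.09),('block',.038),('lip',.02)):
    m=abs(s[:,2]-z)<.004;print(n,m.sum(),*rect(s[m]),np.median(s[m],0).round(4))
st()
E
```

```text
lever -74.85108 [ 0.53275568 -0.13603635] 1208
plate 931 [551.6 398.3] [69.8 20.6] 11.42 [0.5502 0.3968 0.0892]
block 1140 [551.7 397.8] [149.2  22.8] 10.6 [0.5276 0.3928 0.0374]
lip 2077 [548.  396.1] [190.4  71.4] 11.51 [0.5289 0.3816 0.0194]
 12.69 [0.57   0.1197 0.3997] F [-0.2  0.   0.2] w 0.0855 g 0.0
```

View pics/w2.png

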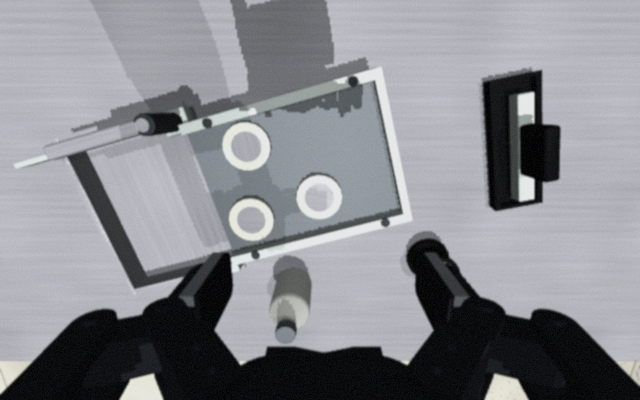

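The picture shows the lever and blade along the tray's near side, post at (150,123). At -74.85° that is fully open. The discs are at (246,147), (251,218) and (319,196), and the scraper at (525,147). Grasping it now.

```bash
cat >> h.py <<'E'
SC=[.5518,.398]; YS=np.radians(11.1)
E
python3 - <<'E'
from h import *
bot.reach([*SC,.22],down(YS+pi)); bot.move_linear([*SC,.122],vel=.15,max_force=10);st('low')
bot.close(80);st('grip')
bot.move_linear([*SC,.245],vel=.2);st('lift')
x=deck(0,.08)
bot.move_linear([*x,.245],down(YD+pi),vel=.25);st('over')
k=bot.calibration("top");p,d=bot.camera("top");cv2.imwrite("pics/t3.png",cv2.resize(p[120:290,150:420,::-1],None,fx=2.5,fy=2.5))
p,d=bot.camera("scene");cv2.imwrite("pics/s3.png",cv2.resize(p[100:270,230:430,::-1],None,fx=3,fy=3))
E
```

```text
low 14.75 [0.5525 0.3982 0.1229] F [-0.7  0.4  0.5] w 0.0857 g 0.0
grip 15.37 [0.552  0.3982 0.1225] F [-0.8 -1.2  3.8] w 0.0193 g 78.5
lift 16.13 [0.5511 0.3975 0.2436] F [-0.5  0.4 -2.8] w 0.0194 g 78.0
over 17.21 [0.5578 0.1677 0.2447] F [ 0.2  0.4 -2. ] w 0.019 g 78.0
```

View pics/s3.png

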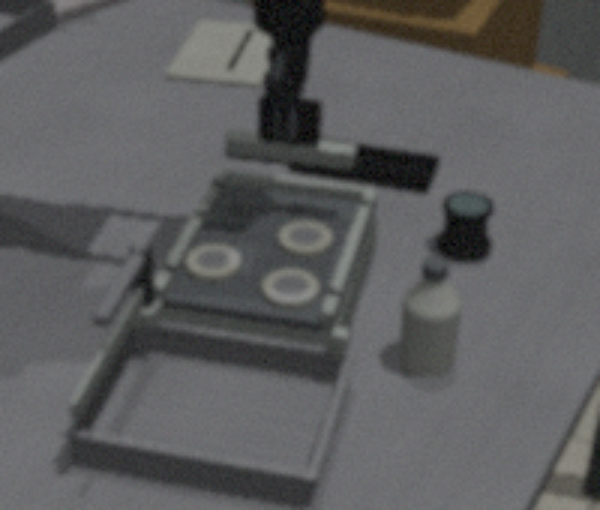

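Scraper is held level over the deck's far end, behind all three discs. Lowering it and sweeping.

```bash
python3 - <<'E'
from h import *
x=deck(0,.08)
bot.move_linear([*x,.195],vel=.15,max_force=15);st()
print(bot.move_linear([*x,.180],vel=.03,max_force=6));z=st('touch')['position'][2]
z=z+.0015; bot.move_linear([*x,z],vel=.05)
for v in(0,-.08,-.155):
    print(bot.move_linear([*deck(0,v),z],vel=.13,max_force=40));st(v)
bot.wait(.3)
k=bot.calibration("scene");p,d=bot.camera("scene");cv2.imwrite("pics/s4.png",cv2.resize(p[100:270,230:430,::-1],None,fx=3,fy=3))
E
```

```text
17.79 [0.5577 0.1675 0.1949] F [ 0.7 -1.4 -2.4] w 0.0195 g 78.0
True
touch 18.25 [0.5581 0.1671 0.1824] F [-0.9  0.1  5.4] w 0.019 g 78.8
False
0 19.27 [0.5785 0.0899 0.1838] F [ 0.7  0.3 -2.3] w 0.0189 g 79.1
False
-0.08 20.03 [0.5993 0.0128 0.1839] F [-0.2  0.2 -2.9] w 0.0187 g 79.1
False
-0.155 20.76 [ 0.6186 -0.0596  0.1837] F [ 0.5  0.1 -3.4] w 0.019 g 79.1
```

View pics/s4.png

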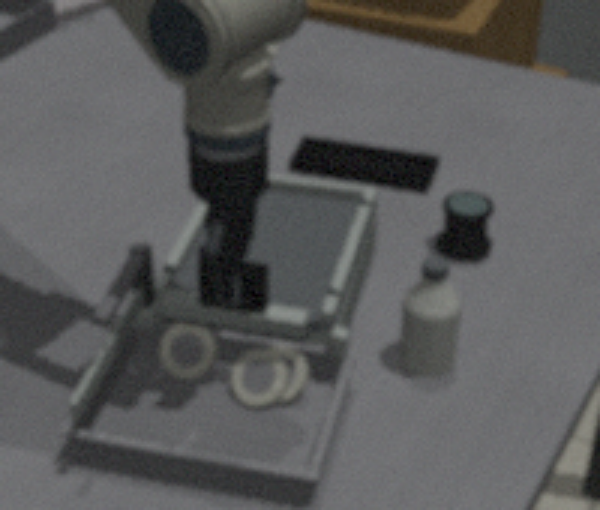

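All three discs lie in the tray, at crop pixels (187,350), (258,378) and (290,370), and the deck is clear. Returning the scraper to its rest.

```bash
python3 - <<'E'
from h import *
R=[.5505,.3972]
bot.move_linear([*deck(0,-.155),.25],vel=.2)
bot.move_linear([*deck(0,.08),.25],vel=.3)
bot.move_linear([*R,.25],down(YS+pi),vel=.3)
bot.move_linear([*R,.130],vel=.2);st()
print(bot.move_linear([*R,.119],vel=.03,max_force=6));st('touch')
bot.ungrasp();st('open');bot.move_linear([*R,.26],vel=.2)
bot.reach([.57,.12,.40],down(pi))
k=bot.calibration("wrist");p,d=bot.camera("wrist");cv2.imwrite("pics/w5.png",p[:,:,::-1])
C=cloud(k,d).reshape(-1,3)
s=C[(C[:,1]>.33)&(C[:,1]<.5)&(C[:,0]>.45)&(C[:,0]<.66)]
for n,z in(('plate',.09),('block',.038),('lip',.02)):
    m=abs(s[:,2]-z)<.004;print(n,m.sum(),*rect(s[m]),np.median(s[m],0).round(4))
st()
E
```

```text
24.19 [0.5514 0.3971 0.131 ] F [-0.3  0.1 -2.2] w 0.0193 g 79.0
True
touch 24.55 [0.5514 0.3978 0.1225] F [-0.5 -0.2  5.1] w 0.0195 g 79.9
open 25.21 [0.5506 0.3971 0.1208] F [-0.1 -0.2  0.6] w 0.0855 g 0.0
plate 926 [551.6 397.5] [69.7 20.2] 10.72 [0.5494 0.3963 0.0892]
block 1146 [551.4 397.8] [149.5  22.9] 10.89 [0.5228 0.3918 0.0373]
lip 2107 [547.9 396.3] [190.5  72.1] 11.32 [0.5264 0.3817 0.0194]
 27.28 [0.5699 0.121  0.3989] F [-0.1 -1.   0.9] w 0.0856 g 0.0
```

View pics/w5.png

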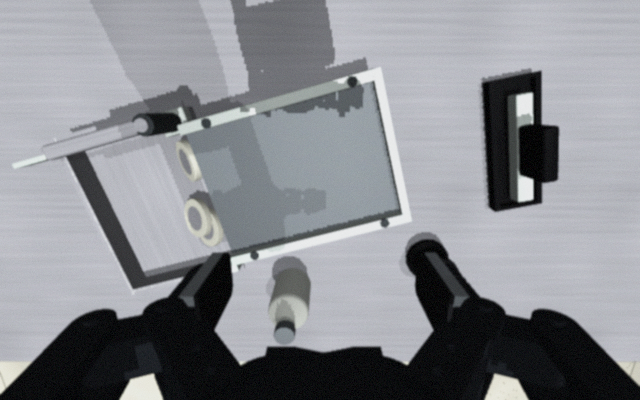

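Scraper is upright in its rest, plate at (538,152). The deck is empty and the discs are in the tray at (189,159) and (203,220). Shutting the gate.

```bash
python3 - <<'E'
from h import *
bot.close(20)
bot.reach(*gp(-74.9,-.045,.25)); bot.move_linear(gp(-74.9,-.045)[0],vel=.2);st('down')
for a in np.linspace(-74.9,14.5,6):
    bot.move_linear(*gp(a,-.019),vel=.12,max_force=40);st(a)
print(bot.move_linear(*gp(19,-.019),vel=.03,max_force=15));st('over')
bot.move_linear(gp(15,-.05)[0],vel=.2);bot.move_linear(gp(15,-.05,.25)[0],vel=.25)
bot.reach([.57,.06,.40],down(pi))
k=bot.calibration("wrist");p,d=bot.camera("wrist");cv2.imwrite("pics/w6.png",p[:,:,::-1])
C=cloud(k,d).reshape(-1,3)
q=C[abs(C[:,2]-.137)<.005][:,:2]-PIV;r=np.hypot(*q.T);q=q[(r>.03)&(r<.12)]
w=cv2.fitLine(q.astype(np.float32),cv2.DIST_HUBER,0,.001,.001).ravel();print('lever',np.degrees(np.arctan2(w[1],w[0])),w[2:]+PIV,len(q));st()
E
```

```text
down 30.54 [ 0.4944 -0.1662  0.1851] F [ 0.2  0.1 -0.2] w 0.0002 g 0.0
-74.9 30.91 [ 0.5201 -0.1595  0.186 ] F [-0.6 -0.4  0.2] w 0.0001 g 0.0
-57.02 31.37 [ 0.5467 -0.1536  0.1851] F [ 0.1 -0.2  0. ] w 0.0002 g 0.0
-39.14 31.82 [ 0.5713 -0.1393  0.1849] F [-0.4 -0.3 -1.4] w -0.0003 g 0.0
-21.259999999999998 32.28 [ 0.5906 -0.1182  0.1849] F [0.4 0.1 0.1] w 0.0001 g 0.0
-3.3799999999999955 32.74 [ 0.6025 -0.0923  0.185 ] F [-0.8  0.2 -0. ] w -0.0003 g 0.0
14.5 33.2 [ 0.6059 -0.064   0.185 ] F [-0.6  0.1  0.3] w -0.0002 g 0.0
True
over 33.43 [ 0.6061 -0.0618  0.185 ] F [-0.4 -4.7  2.3] w 0.0002 g 2.1
lever 15.165201 [ 0.58133084 -0.04733639] 1127
 35.17 [0.5697 0.0595 0.3983] F [ 0.4 -0.2  0.1] w 0.0001 g 0.0
```

View pics/w6.png

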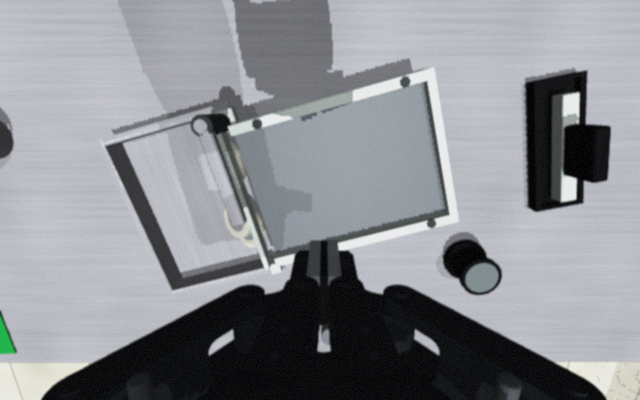

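The gate is shut: the lever runs from (203,124) to (235,222) at 15.17°, parallel to the deck. The deck is empty, the scraper is on its rest, and the arm is clear.

```bash
python3 -c "
from workcell import bot
print(bot.finish_job())"
```

```text
the job is handed in; nothing more can be done
None
```

The job is handed in at about 35 s of the 72 s limit: all three discs are in the tray, the scraper stands released on its rest, the gate is pushed shut to its stop, and the bottle, cup and loupe were left alone.

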